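# Empty a snap-lid parts box into the sorting tray

## Robot

A 7-joint arm with a two-finger parallel gripper is mounted at the origin on the work surface. World frame = base frame: x ahead of the robot, y to its left, z up, the work surface at z = 0. Lengths are in m, angles in rad, forces in N, time in s.
With the tool pointing down it reaches from about 0.35 to 0.9 m from the base axis. Payload 7.2 kg.
Tool frame: the origin (TCP) lies on the centre line of the jaws, within the pads' length; the fingertips stand nose_length ahead of it and the grasp point (between the pads) is the TCP (nose_length is the distance from the TCP to the fingertips, in m); z points along the fingers, y is the direction in which the jaws open and shut (so a half turn about z gives the same grasp; the last joint's range is limited). The gripper opens to 88 mm and grips with 3 to 60 N. Pads are 20 mm wide; open, the fingers measure 115 mm over their backs; the gripper's body (75 mm by 178 mm) begins 61 mm behind the grasp point.
Start: joints at [-1.174, 0.411, -0.013, 1.596, 0.006, 1.134, -0.082], TCP at [0.28, 0.559, 0.218] pointing down, gripper open.
Joint ranges: [-2.95, 2.95], [-0.29, 1.99], [-1.47, 1.44], [0.14, 2.54], [-1.03, 4.17], [0.13, 1.85], [-2.86, 2.86]. Speed limits (rad/s): [2.39, 2.39, 3.01, 3.01, 3.14, 3.14, 3.14].

## Interface

Orientations are given as [roll, pitch, yaw] about the fixed x, y, z axes, in that order (R = Rz(yaw) Ry(pitch) Rx(roll)).
In Python, from workcell import observe, grab_frame, camera_info, sign_off, nose_length gives the robot as it stands.
- The arm moves only by the tool carry_out, never from a script. Its argument "plan" is one flat list of numbers, 5 for each row, row after row: the gripper command: -1 is fully open, 1 is shut, values between are in proportion, then the shift along the tool's x, y, z in mm, then the turn about the tool's z in degrees. A call has 1 to 5 rows; each row shifts and turns the commanded pose from where the row before left it, along the tool's axes as they then stand; what a row does not reach is not made up. A row lasts 1/12 s, in which the tool goes at most 41.7 mm and 7.16 degrees, less where a joint would pass 70% of its speed; a pose out of reach is approached as far as the arm can. A call with a gripper value outside its range is refused whole. The fingers move at their own pace and stop on an object; "newtons" is the grip in N (left out, the last holds). Time passes only in rows, so rows that do not move let the fingers close. It gives the time, the measured TCP pose, the force and the opening at its end, in the units of the state.
- observe(): the state, without advancing time (a new reading comes with each control period).
- grab_frame(name): name is "side" or "top"; returns (picture, depth): 384x512x3 uint8, red, green, blue; 384x512 float32, m along the optical axis (not along the pixel's ray), 0 where there is no reading.
- camera_info(name): a dict with "fx", "fy", "cx", "cy" (pixels), "extrinsics" (4x4, takes a point from camera to world coordinates). Camera axes: x right, y down, z forward; pixel columns grow to the right and rows downward; lengths in m; the calibration is good to about 2 mm. A picture is of the moment at which its call begins. camera_info takes no time and is no camera call.
- sign_off(): hands the job in, once; it reports no verdict.
The state is a dict: "clock": time; "joints": joint angles; "qvel": joint speeds; "joint_efforts": joint torques, N m; "ee_pos": TCP position; "tcp_rot": TCP orientation; "wrist_force": force on the tool from outside, world axes, zero at the start; "moment": the same for the moment, N m; "width": opening from 0.0 (shut) to 1.0 (fully open).
Only numpy, scipy, OpenCV 4.12 (cv2) and the standard library are available. Lean on these libraries where they do the work, as an engineer would, in place of code of your own. Each camera call takes 0.05 s, during which the arm holds its last target. There are 200 camera calls.

## Task

Empty the steel sleeves from the lidded parts box into the black sorting tray: swing the box's lid fully back until it snaps over and stays back by itself, while the box stands on its mat, and only then pick the box up and tip it, low over the tray, so that all three sleeves roll in over its front without a hard drop. Then stand the empty box upright on its mat again, about in the middle, with the lid still fully back, and leave everything else on the bench where it is.

Things in the scene. Friction and masses are not known exactly. Their poses are not given: they have to be found in the camera images.
- box_center (a point): Centre, half-way up, of the loose grey sheet-steel parts box: 150 mm long (its x), 66 wide (its y), 42 high, floor and walls 3 mm, about 0.42 kg without lid and contents, upright on the mat. x runs from the pouring front to the hinged end, z up. With lid back and sleeves in it balances about 25 mm from here towards the hinge; the plain long walls take a firm grip (30 to 45 N).
- box_front (a point): Middle of the box's pouring front, level with the tops of the long walls (75 mm from the centre, 21 mm above it). The front wall is 36 mm high; behind it a scoop ramp slopes down at 23 degrees over 80 mm to the flat floor where the sleeves lie. They roll out over the front once that end is tipped down 30 to 40 degrees; 45 to 50 surely empties the box. Axes as the box.
- lid_tab (a point): Centre of the lid's thumb tab: flat, 30 mm wide (box's y), 6 mm thick, jutting out 30 mm past the front end of the box; this point is 16 mm out from the front wall. Level and about 43 mm above the mat's top when the lid is shut, free space below and beside it. Its axes turn with the lid: x from the tab towards the hinge.
- lid_hinge (a point): Middle of the lid's hinge line, 12 mm behind the box's rear wall (87 mm from the centre), 43 mm above the box's underside. The hinge axis is the box's y; the tab's centre is 178 mm from it. The lid is 162 x 66 x 3 mm, a grey frame with a clear window, 60 g, with no catch when shut.
- lid (a joint): Lid angle in rad: 0 shut, growing as the tab swings up and back over the hinged end; stop at 2.62. An over-centre spring at the hinge: hardly any resistance at first, more from about 0.6 rad (up to about 1.5 N at the tab), dead centre at about 1.95; beyond it the lid snaps back by itself against its stop and stays, also when the box is tipped. Let go of before that, it falls shut.
- mat: Thin green cutting mat on the bench, 220 mm (x) by 130 mm (y), 3 mm thick, fixed; the box's place. Origin: centre of its underside.
- tray: Open black sorting tray, fixed on the bench: 200 mm (x) by 150 mm (y), 40 mm high, walls and floor 4 mm. Origin: centre of its underside.
- sleeve0: Centre of a loose, smooth, lightly oiled steel sleeve (friction about 0.2), a plain round tube 60 mm long (its y) and 18 mm in diameter, 75 g; one of three alike, lying side by side across the box, nearest the ramp.
- sleeve1: Centre of a loose, smooth, lightly oiled steel sleeve (friction about 0.2), a plain round tube 60 mm long (its y) and 18 mm in diameter, 75 g; one of three alike, lying side by side across the box, in the middle.
- sleeve2: Centre of a loose, smooth, lightly oiled steel sleeve (friction about 0.2), a plain round tube 60 mm long (its y) and 18 mm in diameter, 75 g; one of three alike, lying side by side across the box, nearest the hinge.
- driver_grip (a point): Bystander: screwdriver with a red handle, 160 mm, lying on the bench; this point is on its handle.
- wheel: Bystander: spare model wheel with black tyre, 100 mm across and 36 mm high, lying flat; centre of its underside.
- tape: Bystander: roll of tape, 100 mm across, 24 mm high, lying flat; centre of its underside.
- paintjar: Bystander: small paint jar, 48 mm across, 55 mm high; centre of its underside.
- hammer_grip (a point): Bystander: hammer, 240 mm, lying on the bench; this point is on its handle.
- wrench_grip (a point): Bystander: spanner, 160 mm, lying on the bench; this point is on its handle.
- oilcan: Bystander: amber bottle, 44 mm across, 110 mm high; centre of its underside.
Not all that is in view belongs to the job. What is meant by the part that bears box_center is not yellow, and is the larger of those in its own colour.

How it is judged:
On the way, in this order (a step that is already met when the one before it is completed fails the run):
1. the lid is swung fully back past its over-centre spring, against its stop, while the box still stands upright on its mat (value of joint lid above 2.4 rad and angle between box_center's own z axis and vertical below 0.15 rad and z of box_center in the frame of mat below 0.034 m), for 0.2 s.
2. the box, lid fully back, is lifted and tipped over the tray (value of joint lid above 2.3 rad and angle between box_center's own z axis and vertical above 0.4 rad and horizontal distance between box_front and tray below 0.12 m), for 0.1 s.
At the end, for the whole second after the job is handed in: All three sleeves at rest inside the tray, below its rim. The box upright (0.08 rad) and at rest on the mat, its centre within 40 mm of the mat's centre along the mat and 35 mm across it. The lid still fully back (over 2.4 rad) (x of sleeve0 in the frame of tray between -0.095 and 0.095 m and y of sleeve0 in the frame of tray between -0.07 and 0.07 m and z of each of sleeve0, sleeve1, sleeve2 in the frame of tray below 0.036 m and linear speed of each of sleeve0, sleeve1, sleeve2 below 0.05 m/s and x of sleeve1 in the frame of tray between -0.095 and 0.095 m and y of sleeve1 in the frame of tray between -0.07 and 0.07 m and x of sleeve2 in the frame of tray between -0.095 and 0.095 m and y of sleeve2 in the frame of tray between -0.07 and 0.07 m and value of joint lid above 2.4 rad and angle between box_center's own z axis and vertical below 0.08 rad and z of box_center in the frame of mat below 0.028 m and x of box_center in the frame of mat between -0.04 and 0.04 m and y of box_center in the frame of mat between -0.035 and 0.035 m and linear speed of box below 0.02 m/s); the robot touches nothing.
It fails at once if the box is tipped while its lid is not fully back (angle between box_center's own z axis and vertical above 0.3 rad and value of joint lid below 2.2 rad).
It fails at once if a sleeve is dropped hard (falls faster than 2 m/s, a free drop of about 20 cm) (linear speed of any of sleeve0, sleeve1, sleeve2 above 2 m/s).
It fails at once if something else on the bench is moved by more than 20 mm (distance of any of driver_grip, wheel, tape, paintjar, hammer_grip, wrench_grip, oilcan from where it was at the start of the episode above 0.02 m).
It also fails if it takes over 64 s, if anything falls off the work surface, if the arm or the gripper's body presses on something with over 40 N, if the wrist force passes 120 N, or if a joint passes its speed limit or range.

## Working session

There is one attempt and no reset: what is moved stays moved. The work goes in short steps, Python scripts to look and compute and a tool call to move; the robot and the scene stay as the last step left them, time stands still between calls to the robot, and variables do not carry over. Pictures are saved under pics/ and viewed, about 8 in all and at most 12, crops included, and the job is handed in when it is done.

Besides the shell and the picture viewer there is one more tool, called after "Emit:" by a JSON object that holds its "name" and its "arguments", one argument or row to a line. carry_out: Moves the arm, as the interface text tells. Its arguments: {"type":"object","properties":{"plan":{"type":"array"},"newtons":{"type":"number"}},"required":["plan"]}

```bash
mkdir -p pics; cat > h.py <<'E'
import numpy as np,cv2
from workcell import *
def grab(n,f):
    p,d=grab_frame(n); cv2.imwrite('pics/'+f+'.png',cv2.cvtColor(p,cv2.COLOR_RGB2BGR)); np.save('pics/'+f+'.npy',d); return p,d
def world(n,d,u,v,r=1,z=None):
    c=camera_info(n); E=np.array(c['extrinsics'])
    w=d[v-r:v+r+1,u-r:u+r+1]; w=w[w>0]; z=np.median(w) if z is None else z
    return (E@[(u-c['cx'])/c['fx']*z,(v-c['cy'])/c['fy']*z,z,1])[:3]
def pix(n,P):
    c=camera_info(n); q=np.linalg.inv(np.array(c['extrinsics']))@np.append(P,1)
    return c['fx']*q[0]/q[2]+c['cx'],c['fy']*q[1]/q[2]+c['cy']
E
python3 - <<'E'
from h import *
a,_=grab('top','t0');b,_=grab('side','s0')
s=observe();print({k:np.round(v,3) for k,v in s.items()},nose_length)
for n in('top','side'):print(camera_info(n))
E
```

```text
{'clock': np.float64(0.1), 'joints': array([-1.174,  0.412, -0.013,  1.597,  0.006,  1.134, -0.082]), 'qvel': array([-0.   , -0.002, -0.001, -0.002, -0.   ,  0.001, -0.001]), 'joint_efforts': array([ 3.0000e-03, -5.8910e+01,  6.4400e-01, -2.9171e+01, -5.4000e-02,
        1.4000e-02,  0.0000e+00]), 'ee_pos': array([0.28 , 0.558, 0.217]), 'tcp_rot': array([-3.14 ,  0.   ,  2.677]), 'wrist_force': array([-0.01 ,  0.45 ,  0.204]), 'moment': array([-0.056,  0.061,  0.018]), 'width': np.float64(1.002)} 0.019
{'fx': 444.80852469380505, 'fy': 444.80852469380505, 'cx': 254.0440646921008, 'cy': 187.57901169966158, 'extrinsics': array([[ 0.02260233, -0.99576133,  0.08915445,  0.41903852],
       [-0.9997315 , -0.02205652,  0.00710266, -0.00216603],
       [-0.00510611, -0.08929105, -0.99599249,  1.56391826],
       [ 0.        ,  0.        ,  0.        ,  1.        ]])}
{'fx': 407.1576026974511, 'fy': 407.1576026974511, 'cx': 256.59650717692574, 'cy': 193.54852077116504, 'extrinsics': array([[ 0.91928344, -0.21822619,  0.3275596 ,  0.15081517],
       [-0.39330648, -0.54123907,  0.74321618, -0.84163128],
       [ 0.01509882, -0.81205764, -0.58338188,  0.72925826],
       [ 0.        ,  0.        ,  0.        ,  1.        ]])}
```

View pics/t0.png

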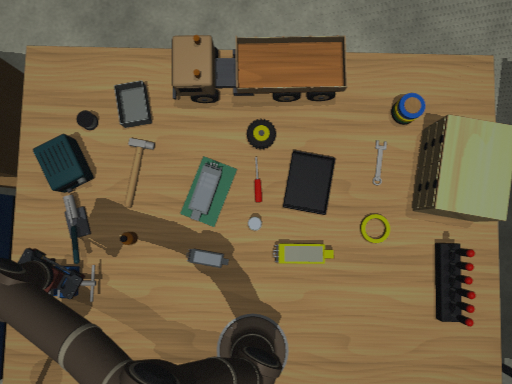

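View pics/s0.png

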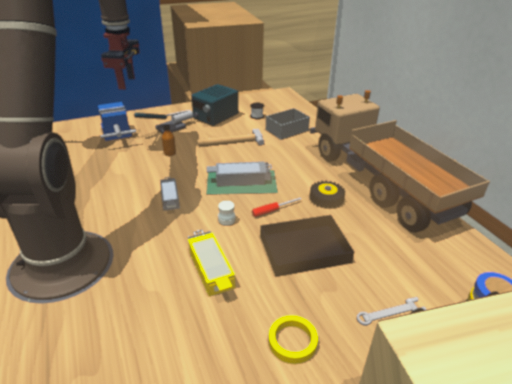

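Candidates in the top view: the grey box on the green mat (205,190), a smaller grey box (207,258), a yellow lidded box (303,253) and an open grey bin (133,103). The description points to the one on the mat, so I'll check it in a crop.

```bash
python3 - <<'E'
import cv2,numpy as np
from h import *
t=cv2.imread('pics/t0.png')[145:235,170:260];s=cv2.imread('pics/s0.png')[145:205,195:285]
t=cv2.resize(t,None,fx=6,fy=6,interpolation=2);s=cv2.resize(s,(390,260),interpolation=2)
o=np.zeros((540,790,3),np.uint8);o[:,:390]=t[:,60:450];o[:260,395:785]=s
cv2.imwrite('pics/c0.png',o)
d=np.load('pics/t0.npy')
print('bench',world('top',d,340,130),)
E
```

```text
bench [ 7.72166255e-01 -2.93077546e-01 -5.94956400e-04]
```

View pics/c0.png

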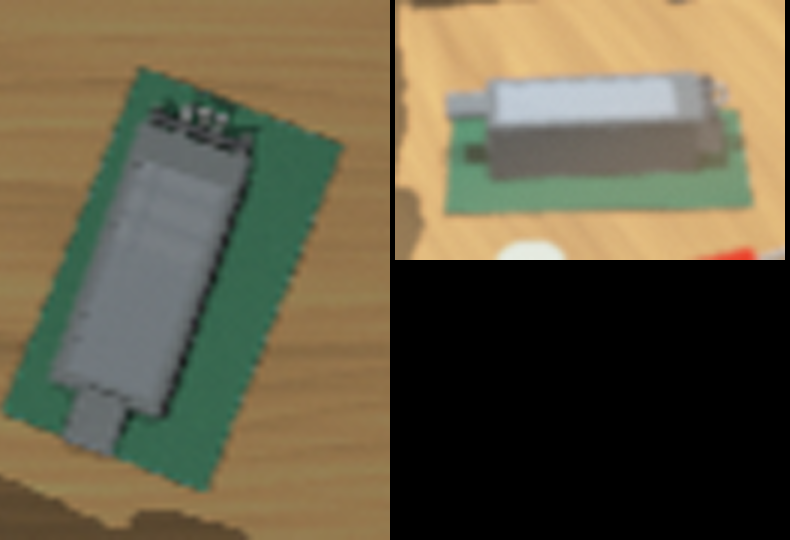

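The box on the mat is the larger grey one. Its tab is at about (196,216) in the top view and its hinge at about (214,164), with the sleeves showing through the window at the hinge end. The front faces the robot.

```bash
cat >> h.py <<'E'
def ray(n,u,v,z):
    c=camera_info(n);E=np.array(c['extrinsics']);r=E[:3,:3]@[(u-c['cx'])/c['fx'],(v-c['cy'])/c['fy'],1]
    return E[:3,3]+r*(z-E[2,3])/r[2]
def rel(P,yaw_deg,s=None):
    "shift of TCP to world P in mm along tool axes, turn deg about tool z to get tool yaw"
    from scipy.spatial.transform import Rotation as R
    s=s or observe();A=R.from_euler('xyz',s['tcp_rot']).as_matrix()
    return np.round(A.T@(np.array(P)-s['ee_pos'])*1000,1),-(yaw_deg-np.degrees(s['tcp_rot'][2])+180)%360-180
E
python3 - <<'E'
from h import *
c=lambda u,v:(180+u/6-.5,145+v/6-.5)
def show(n,L,z):
    P=np.array([ray('top',*p,z) for p in L]);print(n,np.round(P,4).tolist(),'mean',P.mean(0).round(4));return P
m=show('mat',[c(*p) for p in[(140,68),(343,147),(210,490),(5,412)]],.003)
print(np.degrees(np.arctan2(*(m[0]-m[3])[[1,0]])),np.degrees(np.arctan2(*(m[1]-m[2])[[1,0]])))
l=show('lid',[c(*p) for p in[(52,382),(165,415),(248,150),(140,120)]],.047)
print(np.degrees(np.arctan2(*(l[3]-l[0])[[1,0]])),np.degrees(np.arctan2(*(l[2]-l[1])[[1,0]])))
show('tab',[c(95,425)],.049)
t=show('tray',[(292,150),(335,156),(325,213),(284,207)],.04)
d=np.load('pics/t0.npy')
for p in[(196,216),(206,190),(212,172)]:print(world('top',d,*p))
E
```

```text
mat [[0.6678, 0.1932, 0.003], [0.6234, 0.0719, 0.003], [0.4202, 0.1442, 0.003], [0.4629, 0.2655, 0.003]] mean [0.5436 0.1687 0.003 ]
-19.433564936967464 -19.584269533888005
lid [[0.4793, 0.2318, 0.047], [0.462, 0.1669, 0.047], [0.6147, 0.1242, 0.047], [0.6307, 0.1867, 0.047]] mean [0.5467 0.1774 0.047 ]
-16.603821485390228 -15.631726369609563
tab [[0.4554, 0.2062, 0.049]] mean [0.4554 0.2062 0.049 ]
tray [[0.689, -0.1198, 0.04], [0.6713, -0.2687, 0.04], [0.4736, -0.2358, 0.04], [0.491, -0.0954, 0.04]] mean [ 0.5812 -0.1799  0.04  ]
[0.45317039 0.20362996 0.05082693]
[0.54265095 0.17264523 0.04954132]
[0.60548367 0.15441855 0.04599774]
```

```bash
python3 - <<'E'
from h import *
print(rel([.4518,.205,.12],163.7))
E
```

```text
(array([-311.9, -238.6,   97.2]), np.float64(-10.328587256209914))
```

Emit:
{"name": "carry_out", "arguments": {
  "plan": [-1,-31.2,-23.9,8,0,-1,-31.2,-23.9,8,0,-1,-31.2,-23.9,8,0,-1,-31.2,-23.9,8,0,-1,-31.2,-23.9,8,0]
}}

```text
clock: 0.52
ee_pos: [0.3663, 0.38, 0.177]
tcp_rot: [-3.141, -0.0, 2.677]
wrist_force: [0.5, 0.4, -0.0]
width: 1.002
```

Emit:
{"name": "carry_out", "arguments": {
  "plan": [-1,-31.2,-23.9,8,0,-1,-31.2,-23.9,8,0,-1,-31.2,-23.9,8,0,-1,-31.2,-23.9,8,0,-1,-31.2,-23.9,8,0]
}}

```text
clock: 0.93
ee_pos: [0.4522, 0.2033, 0.1372]
tcp_rot: [3.142, -0.0, 2.677]
wrist_force: [1.7, 0.5, -0.6]
width: 1.002
```

Emit:
{"name": "carry_out", "arguments": {
  "plan": [-1,0,0,8,-5.15,-1,0,0,8,-5.15,-1,0,0,0,0,-1,0,0,0,0]
}}

```text
clock: 1.27
ee_pos: [0.4516, 0.205, 0.1212]
tcp_rot: [-3.141, -0.001, 2.854]
wrist_force: [0.9, -0.0, 0.8]
width: 1.005
```

```bash
python3 - <<'E'
from h import *
print(rel([.4518,.205,.055],163.7))
a,d=grab('side','s1');b,e=grab('top','t1')
x=cv2.imread('pics/s1.png')[80:220,120:300];y=cv2.imread('pics/t1.png')[145:245,150:280]
o=np.zeros((400,790,3),np.uint8);x=cv2.resize(x,(390,303));y=cv2.resize(y,(390,300));o[:303,:390]=x;o[:300,400:790]=y
cv2.imwrite('pics/c1.png',o)
E
```

```text
(array([-0.3,  0.1, 66.2]), np.float64(-0.19093117793184433))
```

View pics/c1.png

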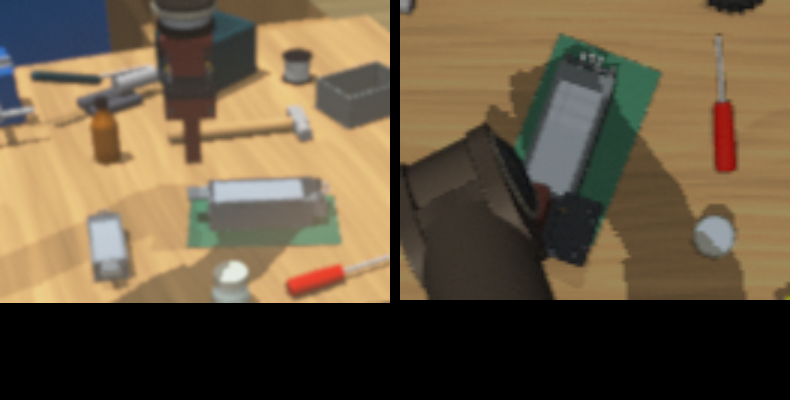

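The finger stands directly above the tab in the side view, at crop (193,150). I'm descending to grip it.

Emit:
{"name": "carry_out", "arguments": {
  "plan": [-1,0,0,33,0,-1,0,0,33,0,-1,0,0,0,0,0.3,0,0,0,0,1,0,0,0,0],
  "newtons": 10
}}

```text
clock: 1.78
ee_pos: [0.4525, 0.2058, 0.0568]
tcp_rot: [3.141, 0.001, 2.856]
wrist_force: [1.1, 1.0, 0.2]
width: 0.889
```

Emit:
{"name": "carry_out", "arguments": {
  "plan": [1,0,0,0,0,1,0,0,0,0,1,0,0,0,0,1,0,0,0,0,1,0,0,0,0]
}}

```text
clock: 2.2
ee_pos: [0.4522, 0.2054, 0.0561]
tcp_rot: [3.141, 0.001, 2.857]
wrist_force: [0.8, 0.6, 0.2]
width: 0.506
```

Emit:
{"name": "carry_out", "arguments": {
  "plan": [1,0,0,0,0,1,0,0,0,0,1,0,0,0,0,1,0,0,0,0,1,0,0,0,0]
}}

```text
clock: 2.62
ee_pos: [0.4519, 0.2052, 0.0555]
tcp_rot: [-3.142, -0.0, 2.857]
wrist_force: [0.3, -0.0, 0.4]
width: 0.133
```

```bash
python3 - <<'E'
import numpy as np
t=np.linspace(0,2.1,21);r=178
print(np.round(np.c_[t[1:],np.diff(r*np.cos(t)),-np.diff(r*np.sin(t))],1).tolist())
E
```

```text
[[0.1, -1.0, -18.7], [0.2, -2.9, -18.5], [0.3, -4.8, -18.0], [0.4, -6.7, -17.4], [0.5, -8.5, -16.6], [0.6, -10.2, -15.7], [0.7, -11.8, -14.5], [0.8, -13.2, -13.2], [0.9, -14.5, -11.7], [1.0, -15.7, -10.1], [1.2, -16.7, -8.4], [1.3, -17.5, -6.6], [1.4, -18.1, -4.8], [1.5, -18.5, -2.9], [1.6, -18.7, -0.9], [1.7, -18.7, 1.1], [1.8, -18.4, 3.0], [1.9, -18.0, 4.9], [2.0, -17.4, 6.8], [2.1, -16.6, 8.6]]
```

```bash
python3 - <<'E'
from h import *
a,d=grab('side','s2')
x=cv2.imread('pics/s2.png')[130:220,170:290];cv2.imwrite('pics/c2.png',cv2.resize(x,None,fx=5,fy=5,interpolation=2))
print(observe()['width'],[np.round(pix('side',p),1) for p in([.4519,.2052,.0555],[.4519,.2052,.0365],[.4537,.2045,.046])])
E
```

```text
0.08294532772979211 [array([210.1, 166.2]), array([210.4, 171.4]), array([210.8, 168.8])]
```

View pics/c2.png

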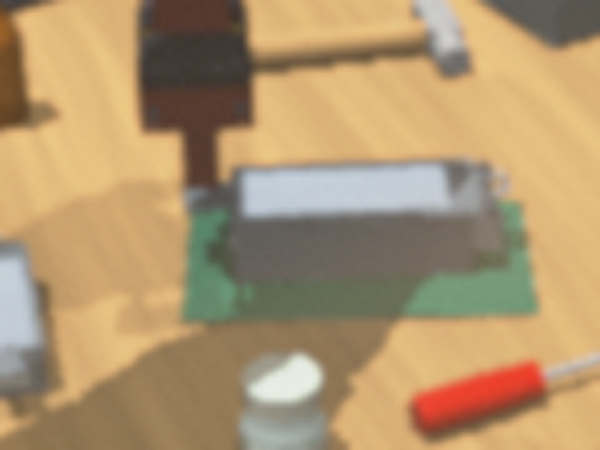

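```bash
python3 - <<'E'
from h import *
d=np.load('pics/s2.npy')
for p in[(210,158),(210,162),(210,165),(210,167),(208,171),(210,171),(212,171),(209,174),(200,150),(210,150),(235,172)]:print(p,world('side',d,*p,r=0).round(4))
E
```

```text
(210, 158) [0.4468 0.1829 0.0987]
(210, 162) [0.4483 0.1904 0.0801]
(210, 165) [0.4473 0.1891 0.0703]
(210, 167) [0.4476 0.1915 0.0616]
(208, 171) [0.4406 0.1919 0.0485]
(210, 171) [0.4472 0.1928 0.0464]
(212, 171) [0.4516 0.1858 0.0495]
(209, 174) [0.4573 0.2419 0.0033]
(200, 150) [0.404  0.1294 0.1635]
(210, 150) [0.4308 0.1225 0.1615]
(235, 172) [0.515  0.1526 0.0505]
```

The fingers have closed above the tab: in the picture they end at about (210,167), with the tab showing below them. I'll reopen, go 14 mm lower and grip again.

Emit:
{"name": "carry_out", "arguments": {
  "plan": [1,0,0,0,0,-0.2,0,0,-3,0,-0.2,0,0,0,0,-0.2,0,0,0,0,-0.2,0,0,0,0]
}}

```text
clock: 3.08
ee_pos: [0.452, 0.2053, 0.0586]
tcp_rot: [3.141, 0.0, 2.857]
wrist_force: [0.1, 0.4, -0.1]
width: 0.282
```

Emit:
{"name": "carry_out", "arguments": {
  "plan": [-0.2,0,0,0,0,-0.2,0,0,0,0,-0.2,0,0,0,0]
}}

```text
clock: 3.33
ee_pos: [0.4519, 0.2052, 0.0585]
tcp_rot: [-3.142, -0.0, 2.857]
wrist_force: [-0.3, 0.6, -0.7]
width: 0.506
```

Emit:
{"name": "carry_out", "arguments": {
  "plan": [-0.2,0,0,8,0,-0.2,0,0,8,0,-0.2,0,0,0,0,1,0,0,0,0,1,0,0,0,0]
}}

```text
clock: 3.75
ee_pos: [0.4518, 0.2051, 0.0422]
tcp_rot: [-3.141, -0.0, 2.857]
wrist_force: [0.5, -0.2, -0.4]
width: 0.486
```

Emit:
{"name": "carry_out", "arguments": {
  "plan": [1,0,0,0,0,1,0,0,0,0,1,0,0,0,0,1,0,0,0,0]
}}

```text
clock: 4.08
ee_pos: [0.452, 0.2052, 0.0427]
tcp_rot: [3.141, 0.0, 2.856]
wrist_force: [1.0, -0.2, 0.2]
width: 0.341
```

```bash
python3 - <<'E'
from h import *
a,d=grab('side','s3')
for z in(.06,.05,.04,.03,.02,.01):
    u,v=pix('side',[.452-.0085,.205-.0275,z]);u=int(round(u));v=int(round(v));print(z,u,v,world('side',d,u,v,r=0).round(3),a[v,u])
print(observe()['width'])
E
```

```text
0.06 210 170 [0.444 0.182 0.057] [87 61 50]
0.05 210 173 [0.462 0.247 0.003] [ 87 119  94]
0.04 210 175 [0.459 0.236 0.002] [ 88 133 105]
0.03 211 178 [0.457 0.219 0.002] [ 82 109  86]
0.02 211 181 [0.45  0.199 0.004] [ 84 104  84]
0.01 211 184 [0.446 0.187 0.001] [ 93 127 100]
0.3418010272667612
```

The picture suggests the real fingertips end near the TCP reading, so they may hold only the edge of the tab. I'm opening slightly and going 9 mm deeper.

Emit:
{"name": "carry_out", "arguments": {
  "plan": [0.0,0,0,0,0,0.0,0,0,0,0,0,0,0,9,0,1,0,0,0,0,1,0,0,0,0]
}}

```text
clock: 4.55
ee_pos: [0.4514, 0.205, 0.0328]
tcp_rot: [-3.141, -0.001, 2.857]
wrist_force: [-0.6, -0.3, -0.4]
width: 0.388
```

Emit:
{"name": "carry_out", "arguments": {
  "plan": [1,0,0,0,0,1,0,0,0,0,1,0,0,0,0]
}}

```text
clock: 4.8
ee_pos: [0.4516, 0.2051, 0.0335]
tcp_rot: [-3.141, -0.001, 2.856]
wrist_force: [-1.0, -1.1, 0.1]
width: 0.346
```

Emit:
{"name": "carry_out", "arguments": {
  "plan": [1,-1,0,-18.7,0,1,-2.9,0,-18.5,0,1,0,0,0,0,1,0,0,0,0]
}}

```text
clock: 5.13
ee_pos: [0.4565, 0.2041, 0.0714]
tcp_rot: [3.14, 0.002, 2.856]
wrist_force: [1.1, -0.9, -0.8]
width: 0.339
```

```bash
python3 - <<'E'
from h import *
a,d=grab('side','s4')
x=cv2.imread('pics/s4.png')[130:220,170:290];cv2.imwrite('pics/c4.png',cv2.resize(x,None,fx=5,fy=5,interpolation=2))
print(observe()['width'],observe()['ee_pos'])
E
```

```text
0.34537881076480237 [0.45629067 0.20406162 0.07082077]
```

View pics/c4.png

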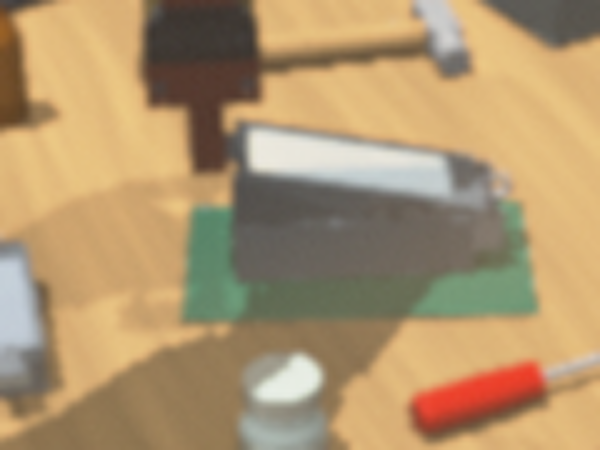

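The lid is rising with the tab held between the pads and the box standing flat. I'm following the arc.

Emit:
{"name": "carry_out", "arguments": {
  "plan": [1,-4.8,0,-18,0,1,-6.7,0,-17.4,0,1,-8.5,0,-16.6,0,1,-10.2,0,-15.7,0,1,-11.8,0,-14.5,0]
}}

```text
clock: 5.6
ee_pos: [0.4952, 0.1919, 0.1526]
tcp_rot: [-3.14, -0.002, 2.857]
wrist_force: [0.7, -1.5, -3.5]
width: 0.341
```

Emit:
{"name": "carry_out", "arguments": {
  "plan": [1,-13.2,0,-13.2,0,1,-14.5,0,-11.7,0,1,-15.7,0,-10.1,0,1,0,0,0,0]
}}

```text
clock: 5.93
ee_pos: [0.54, 0.179, 0.1888]
tcp_rot: [3.141, 0.002, 2.855]
wrist_force: [-3.7, -0.8, 4.5]
width: 0.337
```

Emit:
{"name": "carry_out", "arguments": {
  "plan": [1,-16.7,0,-8.4,0,1,-17.5,0,-6.6,0,1,-18.1,0,-4.8,0,1,0,0,0,0]
}}

```text
clock: 6.27
ee_pos: [0.5896, 0.1643, 0.2073]
tcp_rot: [-3.141, 0.001, 2.855]
wrist_force: [-3.0, -1.6, 5.7]
width: 0.342
```

```bash
python3 - <<'E'
from h import *
a,d=grab('side','s5');b,e=grab('top','t5')
x=cv2.imread('pics/s5.png')[110:210,180:310];y=cv2.imread('pics/t5.png')[145:235,170:260]
o=np.zeros((400,790,3),np.uint8);o[:300,:390]=cv2.resize(x,(390,300));o[:390,400:790]=cv2.resize(y,(390,390))
cv2.imwrite('pics/c5.png',o);print(observe()['width'],observe()['wrist_force'])
E
```

```text
0.34211413891889475 [-1.58445225 -1.01094512  5.04046288]
```

View pics/c5.png

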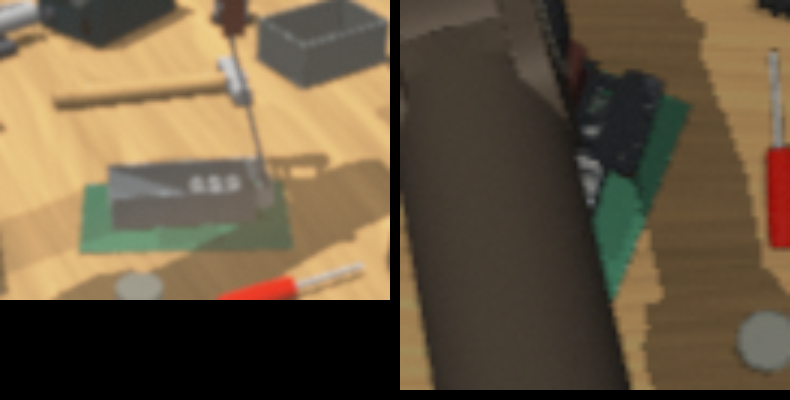

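The lid is near vertical, the box is flat on the mat and the three sleeves are visible. I'm going on past dead centre.

Emit:
{"name": "carry_out", "arguments": {
  "plan": [1,-18.5,0,-4,0,1,-18.7,0,-1.9,0,1,-18.7,0,0.6,0,1,-18.4,0,3,0,1,0,0,0,0]
}}

```text
clock: 6.78
ee_pos: [0.6611, 0.1445, 0.209]
tcp_rot: [3.141, 0.002, 2.856]
wrist_force: [0.8, 0.6, 6.5]
width: 0.336
```

Emit:
{"name": "carry_out", "arguments": {
  "plan": [1,-18,0,4.9,0,1,-17.4,0,6.8,0,1,-16.6,0,8.6,0,1,-15.6,0,10.3,0,1,0,0,0,0]
}}

```text
clock: 7.2
ee_pos: [0.727, 0.1252, 0.1779]
tcp_rot: [3.14, 0.005, 2.856]
wrist_force: [4.5, 0.3, 6.1]
width: 0.339
```

```bash
python3 - <<'E'
from h import *
s=observe();a,d=grab('side','s6')
H=np.array([.6245,.1546,.046]);v=s['ee_pos']+[0,0,.0125]-H;print(s['ee_pos'],s['width'],s['wrist_force'],np.linalg.norm(v),np.arctan2(v[2],-(v@[.96,-.281,0])))
x=cv2.imread('pics/s6.png')[110:210,180:310];cv2.imwrite('pics/c6.png',cv2.resize(x,(520,400)))
E
```

```text
[0.72696016 0.1252075  0.17790636] 0.339439502644635 [4.45583047 0.3153085  6.10052075] 0.179485930585654 2.2067934327082837
```

The tab angle works out at about 2.2 rad, past dead centre. I'm releasing it.

Emit:
{"name": "carry_out", "arguments": {
  "plan": [-1,0,0,0,0,-1,0,0,0,0,-1,0,0,0,0,-1,0,0,0,0,-1,0,0,0,0]
}}

```text
clock: 7.67
ee_pos: [0.7234, 0.1259, 0.1791]
tcp_rot: [-3.141, -0.001, 2.857]
wrist_force: [0.4, -0.8, -0.5]
width: 0.676
```

Emit:
{"name": "carry_out", "arguments": {
  "plan": [-1,0,0,-20,0,-1,10,0,-25,0,-1,20,0,-10,0,-1,30,0,0,0,-1,0,0,0,0]
}}

```text
clock: 8.08
ee_pos: [0.6625, 0.145, 0.2354]
tcp_rot: [3.14, -0.002, 2.859]
wrist_force: [0.6, 0.3, -0.0]
width: 0.995
```

```bash
python3 - <<'E'
from h import *
a,d=grab('side','s7');b,e=grab('top','t7')
x=cv2.imread('pics/s7.png')[110:210,180:310];y=cv2.imread('pics/t7.png')[135:235,170:270]
o=np.zeros((400,790,3),np.uint8);o[:300,:390]=cv2.resize(x,(390,300));o[:390,400:790]=cv2.resize(y,(390,390))
cv2.imwrite('pics/c7.png',o);print(observe()['ee_pos'])
E
```

```text
[0.66573021 0.14313585 0.23504409]
```

View pics/c7.png

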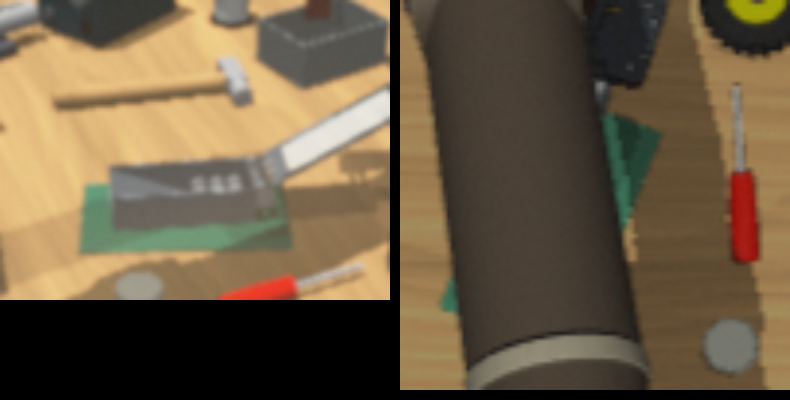

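The lid rests fully back and the box stands on its mat with the sleeves in it. Since the tool can't tilt, I'll grip the long walls behind the balance point so the front can swing down between the pads.

```bash
python3 - <<'E'
from h import *
print(rel([.5813,.1672,.025],163.7))
E
```

```text
(array([ 87.8,  -0.7, 210. ]), np.float64(0.05007230426710407))
```

Emit:
{"name": "carry_out", "arguments": {
  "plan": [-1,29.3,0,0,0,-1,29.3,0,0,0,-1,29.2,0,0,0,-1,0,0,38,0,-1,0,0,38,0]
}}

```text
clock: 8.6
ee_pos: [0.5837, 0.1683, 0.1603]
tcp_rot: [3.137, 0.005, 2.858]
wrist_force: [0.2, -0.2, -0.2]
width: 0.999
```

Emit:
{"name": "carry_out", "arguments": {
  "plan": [-1,0,0,38,0,-1,0,0,38,0,-1,0,0,30,0,-1,0,0,14,0,-1,0,0,14,0]
}}

```text
clock: 9.02
ee_pos: [0.5821, 0.166, 0.0217]
tcp_rot: [-3.14, -0.002, 2.856]
wrist_force: [0.0, 0.4, 0.8]
width: 1.0
```

Emit:
{"name": "carry_out", "arguments": {
  "plan": [-1,0,0,0,0,0.3,0,0,0,0,0.4,0,0,0,0,0.6,0,0,0,0,1,0,0,0,0],
  "newtons": 30
}}

```text
clock: 9.43
ee_pos: [0.583, 0.1664, 0.0256]
tcp_rot: [3.141, 0.002, 2.856]
wrist_force: [0.4, -2.0, 0.9]
width: 0.749
```

Emit:
{"name": "carry_out", "arguments": {
  "plan": [1,0,0,0,0,1,0,0,-6,0,1,0,0,-6,0,1,0,0,0,0,1,0,0,0,0]
}}

```text
clock: 9.85
ee_pos: [0.5821, 0.1675, 0.0367]
tcp_rot: [3.141, 0.0, 2.857]
wrist_force: [-0.2, 0.2, -7.2]
width: 0.751
```

```bash
python3 - <<'E'
from h import *
a,d=grab('side','s8');s=observe();print(s['ee_pos'],s['wrist_force'],s['moment'],s['width'])
x=cv2.imread('pics/s8.png')[100:210,180:310];cv2.imwrite('pics/c8.png',cv2.resize(x,(650,550)))
E
```

```text
[0.58188078 0.16732423 0.03639187] [-0.20160871  0.23000176 -8.9417706 ] [ 0.00232666 -0.11609621  0.04672171] 0.7517472350804688
```

View pics/c8.png

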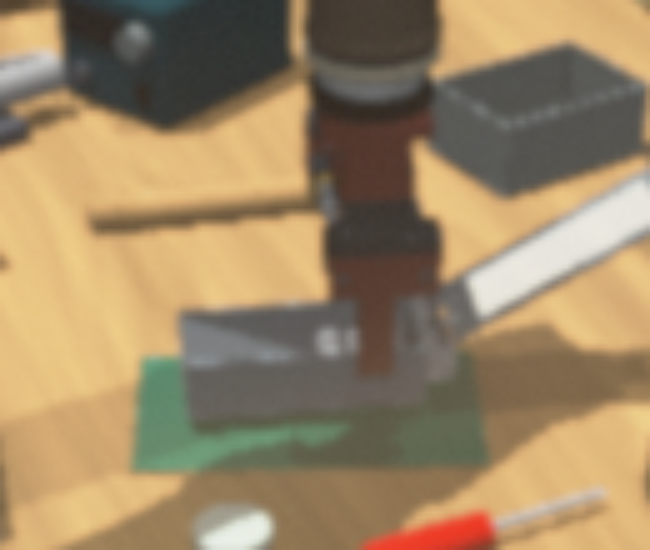

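The box is carried level at 30 N (about 9 N on the wrist, tilt unchanged, lid back). I'll check that the lid would clear the truck before choosing the pouring direction.

```bash
python3 - <<'E'
from h import *
d=np.load('pics/t0.npy')
for v in(102,98,95,90,80,60,45):print(v,[world('top',d,u,v).round(3).tolist() for u in(250,300,335)])
E
```

```text
102 [[0.867, 0.03, 0.0], [0.871, -0.149, -0.001], [0.874, -0.274, 0.0]]
98 [[0.881, 0.031, 0.002], [0.886, -0.149, 0.001], [0.888, -0.274, 0.003]]
95 [[0.892, 0.031, 0.004], [0.876, -0.142, 0.066], [0.881, -0.264, 0.058]]
90 [[0.869, 0.029, 0.135], [0.876, -0.137, 0.124], [0.882, -0.254, 0.114]]
80 [[0.911, 0.03, 0.111], [0.915, -0.138, 0.109], [0.917, -0.255, 0.11]]
60 [[0.979, 0.031, 0.114], [0.983, -0.137, 0.111], [0.986, -0.254, 0.11]]
45 [[1.032, 0.033, 0.111], [1.034, -0.136, 0.114], [1.038, -0.254, 0.11]]
```

The truck tops out at 0.135 m and the lid end will ride at about 0.2 m, so it clears. I'll lift and carry with a firm grip.

Emit:
{"name": "carry_out", "arguments": {
  "plan": [1,0,0,-10,0,1,0,0,-25,0,1,0,0,-30,0,1,0,0,-30,0,1,0,0,-25,0],
  "newtons": 40
}}

```text
clock: 10.32
ee_pos: [0.5822, 0.167, 0.1588]
tcp_rot: [3.141, 0.001, 2.856]
wrist_force: [0.6, 0.1, -6.9]
width: 0.751
```

Emit:
{"name": "carry_out", "arguments": {
  "plan": [1,-6,-10,0,0,1,-12,-20,0,0,1,-15.5,-26.5,0,0,1,-15.5,-26.5,0,0,1,-15.5,-26.5,0,0]
}}

```text
clock: 10.73
ee_pos: [0.6126, 0.0416, 0.1551]
tcp_rot: [-3.14, -0.001, 2.857]
wrist_force: [-0.2, 0.2, -6.8]
width: 0.751
```

Emit:
{"name": "carry_out", "arguments": {
  "plan": [1,-15.5,-26.5,0,0,1,-15.5,-26.5,0,0,1,-15.5,-26.5,0,0,1,-15.5,-26.5,0,0,1,-15.5,-26.5,0,0]
}}

```text
clock: 11.15
ee_pos: [0.6494, -0.1075, 0.1548]
tcp_rot: [-3.141, -0.002, 2.856]
wrist_force: [0.5, -0.7, -6.3]
width: 0.749
```

Emit:
{"name": "carry_out", "arguments": {
  "plan": [1,-15.5,-26.5,0,0,1,-15.5,-26.5,0,0,1,-12,-20,0,-2,1,-6,-10,0,-4,1,0,0,0,-2]
}}

```text
clock: 11.57
ee_pos: [0.6728, -0.2048, 0.1542]
tcp_rot: [-3.138, -0.002, 2.994]
wrist_force: [-0.9, 0.3, -6.5]
width: 0.748
```

```bash
python3 - <<'E'
from h import *
print(rel([.672,-.193,.10],171.7));s=observe();print(s['wrist_force'],s['moment'],s['width'])
a,d=grab('side','s9')
x=cv2.imread('pics/s9.png')[90:290,230:480];cv2.imwrite('pics/c9.png',cv2.resize(x,(750,600)))
E
```

```text
(array([ 2.4, 11.7, 54.2]), np.float64(-0.14800341231503467))
[-0.86866125  0.30763914 -6.50555138] [-0.02878936 -0.07181384 -0.05844338] 0.7475920052184563
```

View pics/c9.png

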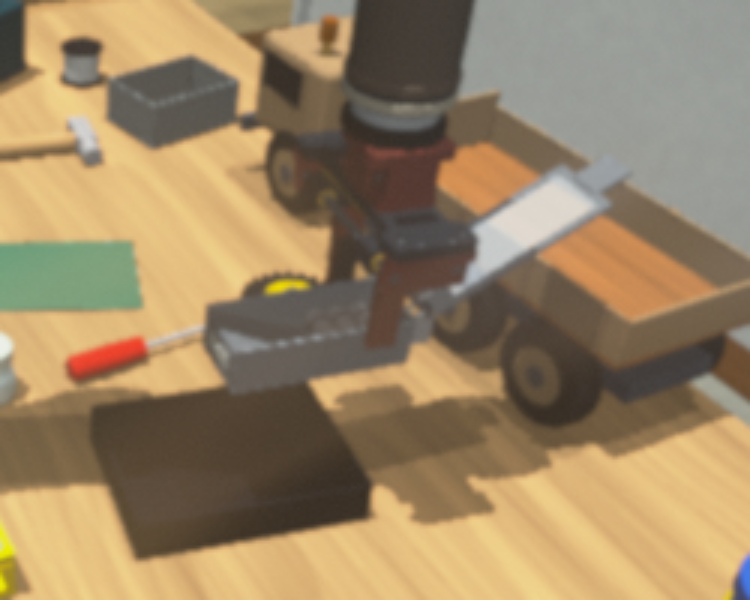

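The box is held level above the tray's hinge-side end, with the front over the tray and the lid back. I'm lowering it and easing the grip in steps so it pivots.

Emit:
{"name": "carry_out", "arguments": {
  "plan": [1,2,6,15,0,1,0,6,20,0,1,0,0,19,0,1,0,0,0,0,1,0,0,0,0]
}}

```text
clock: 12.03
ee_pos: [0.6726, -0.186, 0.1004]
tcp_rot: [3.141, -0.004, 2.996]
wrist_force: [-0.4, -0.3, -6.5]
width: 0.747
```

Emit:
{"name": "carry_out", "arguments": {
  "plan": [1,0,0,0,0,1,0,0,0,0,1,0,0,0,0],
  "newtons": 20
}}

```text
clock: 12.28
ee_pos: [0.6749, -0.1868, 0.1039]
tcp_rot: [-3.141, 0.002, 2.996]
wrist_force: [0.3, 0.4, -6.2]
width: 0.751
```

```bash
cat >> h.py <<'E'
def tilt(d,s):
    "box tilt (deg, nose down +) from near long wall in side depth"
    c=camera_info('side');E=np.array(c['extrinsics']);v,u=np.nonzero(d>0);z=d[v,u]
    P=np.c_[(u-c['cx'])/c['fx']*z,(v-c['cy'])/c['fy']*z,z]@E[:3,:3].T+E[:3,3]-s['ee_pos']
    a=s['tcp_rot'][2];f=P[:,:2]@[np.cos(a),np.sin(a)];l=P[:,:2]@[-np.sin(a),np.cos(a)]
    m=(abs(abs(l)-34)<1)
    m=(abs(abs(l)-.033)<.007)&(f>.015)&(f<.125)&(P[:,2]>-.12)&(P[:,2]<.03)&(P[:,2]+s['ee_pos'][2]>.05-.04*(abs(s['ee_pos'][1])<.0))
    if m.sum()<20:return m.sum()
    (x,y),(w,h),_=r=cv2.minAreaRect(np.float32(np.c_[f[m],P[m,2]])*1000)
    Q=np.c_[f[m],P[m,2]];k=np.linalg.svd(Q-Q.mean(0),full_matrices=0)[2][0]
    return m.sum(),round(np.degrees(np.arctan(-k[1]/k[0])),1),np.round(Q.min(0),3),np.round(Q.max(0),3)
E
python3 - <<'E'
from h import *
s=observe();a,d=grab('side','s10');print(s['ee_pos'],s['wrist_force'],s['moment'],s['width'],tilt(d,s))
E
```

```text
[ 0.67492825 -0.1867911   0.1038591 ] [ 0.27094009  0.41801468 -6.20375591] [-0.01438621 -0.10231391 -0.03524745] 0.7507265201417339 (np.int64(843), np.float64(0.6), array([ 0.015, -0.025]), array([0.119, 0.021]))
```

Emit:
{"name": "carry_out", "arguments": {
  "plan": [1,0,0,0,0,1,0,0,0,0,1,0,0,0,0],
  "newtons": 15
}}

```text
clock: 12.58
ee_pos: [0.6744, -0.1863, 0.1028]
tcp_rot: [3.142, 0.0, 2.996]
wrist_force: [-0.3, -0.5, -7.5]
width: 0.751
```

```bash
python3 - <<'E'
from h import *
s=observe();a,d=grab('side','s11');print(s['ee_pos'],s['wrist_force'],s['moment'],s['width'],tilt(d,s))
E
```

```text
[ 0.67435736 -0.1862776   0.1027692 ] [-0.29809182 -0.4803086  -7.48305881] [ 0.04586087 -0.07838489 -0.00895277] 0.7510481769628939 (np.int64(858), np.float64(2.0), array([ 0.015, -0.028]), array([0.119, 0.019]))
```

Emit:
{"name": "carry_out", "arguments": {
  "plan": [1,0,0,0,0,1,0,0,0,0],
  "newtons": 12
}}

```text
clock: 12.8
ee_pos: [0.6742, -0.1862, 0.1024]
tcp_rot: [3.142, -0.0, 2.996]
wrist_force: [-0.3, -0.3, -6.6]
width: 0.75
```

```bash
python3 - <<'E'
from h import *
s=observe();a,d=grab('side','s12');print(s['ee_pos'],s['wrist_force'],s['moment'],s['width'],tilt(d,s))
E
```

```text
[ 0.67421067 -0.18621963  0.10240489] [-0.28458813 -0.2801799  -6.5508737 ] [ 0.00880005 -0.09967457  0.01649499] 0.7498708387964224 (np.int64(857), np.float64(3.2), array([ 0.015, -0.031]), array([0.118, 0.02 ]))
```

It is starting to creep nose-down. I'm continuing slowly.

Emit:
{"name": "carry_out", "arguments": {
  "plan": [1,0,0,0,0,1,0,0,0,0,1,0,0,0,0],
  "newtons": 10
}}

```text
clock: 13.1
ee_pos: [0.6743, -0.1862, 0.1025]
tcp_rot: [3.142, 0.0, 2.996]
wrist_force: [-0.4, 0.6, -7.3]
width: 0.75
```

```bash
python3 - <<'E'
from h import *
s=observe();a,d=grab('side','s13');print(s['ee_pos'],s['wrist_force'],s['moment'],s['width'],tilt(d,s))
E
```

```text
[ 0.67428766 -0.18624922  0.10246718] [-0.35789435  0.57914953 -7.30238465] [ 0.04501644 -0.11996755  0.02207324] 0.7499374822162007 (np.int64(827), np.float64(11.1), array([ 0.015, -0.045]), array([0.118, 0.016]))
```

Emit:
{"name": "carry_out", "arguments": {
  "plan": [1,0,0,0,0,1,0,0,0,0,1,0,0,0,0],
  "newtons": 9
}}

```text
clock: 13.4
ee_pos: [0.6742, -0.1863, 0.1025]
tcp_rot: [3.142, 0.0, 2.996]
wrist_force: [-0.2, 0.8, -7.5]
width: 0.75
```

```bash
python3 - <<'E'
from h import *
s=observe();a,d=grab('side','s14');print(s['ee_pos'],s['wrist_force'],s['moment'],s['width'],tilt(d,s))
E
```

```text
[ 0.67421598 -0.18629439  0.10248035] [-0.22916179  0.80164661 -7.51940647] [ 0.01226974 -0.01385537  0.07877119] 0.7504483862064918 (np.int64(370), np.float64(36.1), array([ 0.015, -0.052]), array([0.08 , 0.005]))
```

Emit:
{"name": "carry_out", "arguments": {
  "plan": [1,0,0,0,0,1,0,0,0,0,1,0,0,0,0,1,0,0,0,0,1,0,0,0,0]
}}

```text
clock: 13.87
ee_pos: [0.6747, -0.1864, 0.1029]
tcp_rot: [-3.142, 0.001, 2.996]
wrist_force: [1.3, -0.5, -1.7]
width: 0.75
```

```bash
python3 - <<'E'
from h import *
s=observe();a,d=grab('side','s15');print(s['ee_pos'],s['wrist_force'],s['moment'],s['width'],tilt(d,s))
b,e=grab('top','t15')
x=cv2.imread('pics/s15.png')[110:280,250:450];y=cv2.imread('pics/t15.png')[120:230,265:360]
o=np.zeros((400,790,3),np.uint8);o[:374,:440]=cv2.resize(x,(440,374));o[:394,450:790]=cv2.resize(y,(340,394));cv2.imwrite('pics/c15.png',o)
E
```

```text
[ 0.67470983 -0.18639498  0.10294428] [ 1.29313728 -0.50277121 -1.66453495] [-0.05018298 -0.35893603 -0.00881931] 0.7498557412167574 (np.int64(369), np.float64(42.3), array([ 0.015, -0.053]), array([ 0.076, -0.   ]))
```

View pics/c15.png

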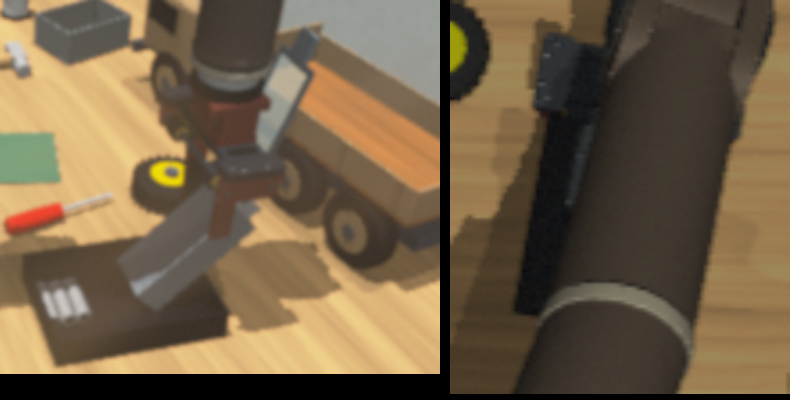

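All three sleeves lie in the tray, at about (65,300) in the left crop. The box is tipped about 42° with its front corner resting on the tray floor. I'm clamping firmly, lifting and carrying it back.

Emit:
{"name": "carry_out", "arguments": {
  "plan": [1,0,0,0,0,1,0,0,-8,0,1,0,0,-20,0,1,0,0,-25,0,1,0,0,-25,0],
  "newtons": 42
}}

```text
clock: 14.38
ee_pos: [0.673, -0.1861, 0.1805]
tcp_rot: [3.141, -0.003, 2.996]
wrist_force: [0.2, 0.4, -5.7]
width: 0.747
```

Emit:
{"name": "carry_out", "arguments": {
  "plan": [1,0,0,-22,0,1,5,8.5,0,0,1,10,17,0,0,1,14.8,25.7,0,0,1,14.8,25.7,0,0]
}}

```text
clock: 14.8
ee_pos: [0.6393, -0.1028, 0.2007]
tcp_rot: [-3.141, -0.003, 2.995]
wrist_force: [0.4, 0.2, -4.8]
width: 0.748
```

Emit:
{"name": "carry_out", "arguments": {
  "plan": [1,14.8,25.7,0,0,1,14.8,25.7,0,0,1,14.8,25.7,0,0,1,14.8,25.7,0,0,1,14.8,25.7,0,0]
}}

```text
clock: 15.22
ee_pos: [0.5843, 0.036, 0.201]
tcp_rot: [-3.141, -0.003, 2.997]
wrist_force: [1.8, 0.3, -4.3]
width: 0.749
```

Emit:
{"name": "carry_out", "arguments": {
  "plan": [1,14.8,25.7,0,0,1,14.8,25.7,0,0,1,14.8,25.7,0,0,1,12,22,0,2,1,6,10,0,3]
}}

```text
clock: 15.63
ee_pos: [0.5377, 0.1558, 0.2011]
tcp_rot: [3.141, -0.003, 2.912]
wrist_force: [0.1, -0.1, -5.1]
width: 0.746
```

Emit:
{"name": "carry_out", "arguments": {
  "plan": [1,0,0,0,3,1,0,0,0,3,1,0,0,0,0]
}}

```text
clock: 15.88
ee_pos: [0.5393, 0.1518, 0.2011]
tcp_rot: [-3.14, -0.002, 2.803]
wrist_force: [0.2, 0.1, -4.4]
width: 0.742
```

```bash
python3 - <<'E'
from h import *
s=observe();a,d=grab('side','s16');print(s['ee_pos'],s['tcp_rot'],s['wrist_force'],s['moment'],s['width'],tilt(d,s),rel([.533,.1724,.11],160.5,s))
E
```

```text
[0.53933324 0.15182898 0.20113448] [-3.14014423e+00 -1.97439362e-03  2.80326618e+00] [ 0.1573891   0.13188353 -4.43419169] [-0.05451815 -0.04131821 -0.04397239] 0.7421623113488316 (np.int64(523), np.float64(50.3), array([ 0.016, -0.094]), array([ 0.088, -0.001])) (array([12.6, 17.4, 91.1]), np.float64(0.11532120861230055))
```

Emit:
{"name": "carry_out", "arguments": {
  "plan": [1,6,9,20,0,1,6.5,8.5,30,0,1,0,0,30,0,1,0,0,11,0,1,0,0,0,0]
}}

```text
clock: 16.35
ee_pos: [0.5325, 0.1708, 0.1083]
tcp_rot: [-3.137, -0.005, 2.805]
wrist_force: [0.2, -0.9, -4.3]
width: 0.748
```

Emit:
{"name": "carry_out", "arguments": {
  "plan": [1,0,0,8,0,1,0,0,8,0,1,0,0,0,0],
  "newtons": 15
}}

```text
clock: 16.6
ee_pos: [0.5386, 0.1716, 0.0972]
tcp_rot: [3.138, 0.006, 2.803]
wrist_force: [2.9, -0.4, 0.7]
width: 0.748
```

```bash
python3 - <<'E'
from h import *
s=observe();a,d=grab('side','s17');print(s['ee_pos'],s['wrist_force'],s['moment'],tilt(d,s))
E
```

```text
[0.53859971 0.17156036 0.09716527] [ 2.93845523 -0.40442883  0.67844963] [ 0.00963836 -0.65335286 -0.06257365] (np.int64(233), np.float64(37.2), array([ 0.015, -0.047]), array([ 0.071, -0.001]))
```

The front corner is on the mat. I'm rolling the box down flat along the arc.

Emit:
{"name": "carry_out", "arguments": {
  "plan": [1,-6,0,3,0,1,-6,0,4,0,1,-5,0,4,0,1,-5,0,4.5,0,1,0,0,0,0],
  "newtons": 12
}}

```text
clock: 17.07
ee_pos: [0.5564, 0.1638, 0.0788]
tcp_rot: [-3.141, -0.001, 2.803]
wrist_force: [1.9, -0.1, -2.1]
width: 0.751
```

Emit:
{"name": "carry_out", "arguments": {
  "plan": [1,-4.4,0,4.6,0,1,-4.4,0,4.6,0,1,-4,0,5.1,0,1,-4,0,5.1,0,1,0,0,0,0]
}}

```text
clock: 17.48
ee_pos: [0.5714, 0.1586, 0.0589]
tcp_rot: [-3.14, -0.002, 2.804]
wrist_force: [-0.0, -0.9, -3.4]
width: 0.749
```

```bash
python3 - <<'E'
from h import *
s=observe();a,d=grab('side','s18');print(s['ee_pos'],s['wrist_force'],s['moment'],s['width'],tilt(d,s))
E
```

```text
[0.57135175 0.15858389 0.05888147] [-0.00610182 -0.9245437  -3.37153049] [ 0.05407254  0.03950333 -0.01163534] 0.7491769445636012 (np.int64(115), np.float64(7.3), array([ 0.015, -0.009]), array([0.088, 0.009]))
```

Emit:
{"name": "carry_out", "arguments": {
  "plan": [1,-3.4,0,5.4,0,1,-3.4,0,5.4,0,1,-2.8,0,5.8,0,1,-2.7,0,5.8,0,1,0,0,0,0]
}}

```text
clock: 17.95
ee_pos: [0.5833, 0.1545, 0.0367]
tcp_rot: [-3.141, -0.001, 2.804]
wrist_force: [-0.8, 0.6, -4.4]
width: 0.749
```

Emit:
{"name": "carry_out", "arguments": {
  "plan": [1,-2,0,5,0,1,-2,0,5,0,1,0,0,0,0,1,0,0,2,0,1,0,0,0,0]
}}

```text
clock: 18.37
ee_pos: [0.5888, 0.1533, 0.0278]
tcp_rot: [3.14, 0.003, 2.804]
wrist_force: [-1.0, -2.0, 8.0]
width: 0.751
```

```bash
sed -i 's/&(P\[:,2\]+s.*$/\&(P[:,2]+s["ee_pos"][2]>.008)/' h.py; python3 - <<'E'
from h import *
s=observe();a,d=grab('side','s19');print(s['ee_pos'],s['wrist_force'],s['moment'],s['width'],tilt(d,s))
E
```

```text
[0.58877535 0.15327465 0.02782398] [-1.00853972 -1.97364879  7.9780206 ] [-0.55669377  0.27944359  0.06802507] 0.7514599467094533 (np.int64(553), np.float64(-2.4), array([ 0.017, -0.02 ]), array([0.119, 0.02 ]))
```

The box is flat on the mat and near its centre. I'm relaxing the pressure, opening and rising.

Emit:
{"name": "carry_out", "arguments": {
  "plan": [1,0,0,-2,0,0.3,0,0,0,0,-0.9,0,0,0,0,-1,0,0,0,0,-1,0,0,0,0]
}}

```text
clock: 18.83
ee_pos: [0.5873, 0.1539, 0.0282]
tcp_rot: [3.141, 0.0, 2.804]
wrist_force: [-0.1, 0.1, 0.1]
width: 0.935
```

Emit:
{"name": "carry_out", "arguments": {
  "plan": [-1,0,0,0,0,-1,0,0,-8,0,-1,0,0,-20,0,-1,0,0,-35,0,-1,0,0,-35,0]
}}

```text
clock: 19.25
ee_pos: [0.5862, 0.1534, 0.1269]
tcp_rot: [-3.14, -0.002, 2.804]
wrist_force: [0.6, 0.8, -0.3]
width: 0.999
```

Emit:
{"name": "carry_out", "arguments": {
  "plan": [-1,0,0,-35,0,-1,0,0,-35,0,-1,35,0,-10,0,-1,35,0,0,0,-1,35,0,0,0]
}}

```text
clock: 19.67
ee_pos: [0.4875, 0.1887, 0.2079]
tcp_rot: [3.139, 0.002, 2.803]
wrist_force: [-0.6, 0.2, 0.3]
width: 1.0
```

Emit:
{"name": "carry_out", "arguments": {
  "plan": [-1,35,0,0,0,-1,35,0,0,0,-1,35,15,0,0,-1,0,40,0,0,-1,0,40,0,0]
}}

```text
clock: 20.08
ee_pos: [0.4186, 0.3136, 0.2077]
tcp_rot: [3.14, 0.001, 2.805]
wrist_force: [0.7, 0.7, 0.7]
width: 0.999
```

Emit:
{"name": "carry_out", "arguments": {
  "plan": [-1,0,40,0,0,-1,0,40,0,0,-1,0,40,0,0,-1,0,40,0,0,-1,0,0,0,0]
}}

```text
clock: 20.5
ee_pos: [0.4726, 0.4711, 0.2049]
tcp_rot: [3.139, -0.002, 2.81]
wrist_force: [-2.6, -0.7, -0.7]
width: 1.0
```

```bash
python3 - <<'E'
from h import *
a,d=grab('side','s20');b,e=grab('top','t20')
o=np.zeros((590,790,3),np.uint8)
y=cv2.imread('pics/t20.png')[110:250,150:355];o[:290,:424]=cv2.resize(y,(424,290))
x=cv2.imread('pics/s20.png')[100:290,170:440];o[295:590,:419]=cv2.resize(x,(419,295))
z=cv2.imread('pics/t20.png')[125:235,170:260];o[:440,430:790]=cv2.resize(z,(360,440))
cv2.imwrite('pics/c20.png',o);print(observe()['ee_pos'],observe()['wrist_force'])
E
```

```text
[0.47279571 0.46499085 0.20535559] [ 1.1626943  -0.82778885  0.67540022]
```

View pics/c20.png

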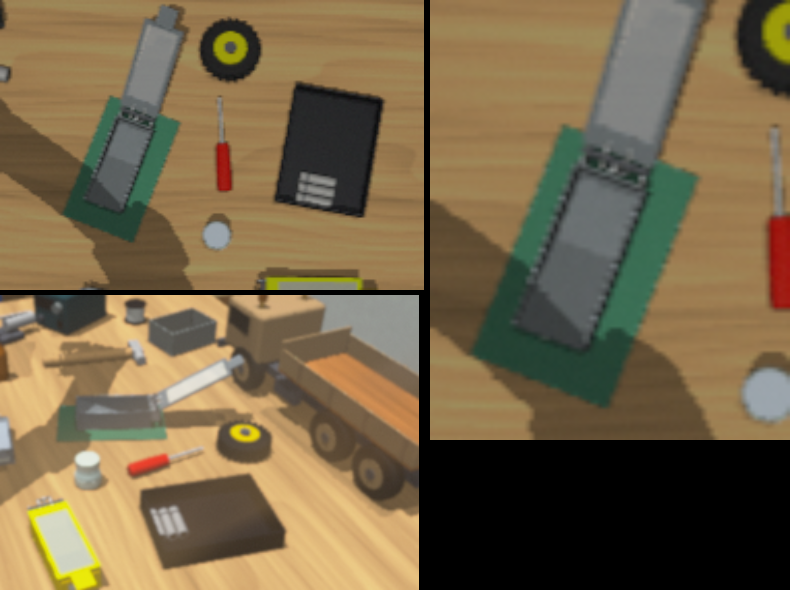

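The last picture shows three sleeves in the tray, at (317,188) in the left crop. The box stands upright and empty on the mat with its lid back, and the bystanders are in place. I'll do a quick numeric check and hand in.

```bash
python3 - <<'E'
from h import *
d=np.load('pics/t20.npy')
P=np.mean([ray('top',170+(u-430)/4-.4,125+v/4-.4,.045) for u,v in[(515,325),(592,350),(650,185),(578,165)]],0)-[.5436,.1687,0]
c,s=np.cos(np.radians(-19.5)),np.sin(np.radians(-19.5));print('box in mat',P[0]*c+P[1]*s,-P[0]*s+P[1]*c)
for u in(209,213):print([world('top',d,u,v,r=0)[2].round(3) for v in(180,190,200)])
for q in[(303,200),(303,205)]:print('sleeve',world('top',d,*q).round(3))
a,b=cv2.imread('pics/t0.png'),cv2.imread('pics/t20.png')
for n,(u,v) in dict(driver=(258,185),wheel=(261,133),tape=(375,228),jar=(255,224),hammer=(135,165),wrench=(379,162),oil=(128,238)).items():
    m=cv2.matchTemplate(b[v-28:v+29,u-28:u+29],a[v-20:v+21,u-20:u+21],cv2.TM_CCOEFF_NORMED);print(n,np.array(cv2.minMaxLoc(m)[3])-8,round(m.max(),2))
print(observe()['wrist_force'],observe()['clock'],sign_off())
E
```

```text
box in mat 0.005026374044566691 -0.0008142258714657355
[np.float64(0.005), np.float64(0.013), np.float64(0.028)]
[np.float64(0.005), np.float64(0.011), np.float64(0.042)]
sleeve [ 0.518 -0.162  0.02 ]
sleeve [ 0.5   -0.162  0.02 ]
driver [0 0] 1.0
wheel [0 0] 1.0
tape [0 0] 1.0
jar [0 0] 0.84
hammer [0 0] 0.42
wrench [0 0] 1.0
oil [1 0] 0.41
the job is handed in; nothing more can be done
[ 1.1626943  -0.82778885  0.67540022] 20.6 None
```

I swung the lid past its over-centre spring while the box stood on its mat, tipped the sleeves into the tray, and put the box back. I handed the job in at 20.6 s; no verdict was reported.

- **Tipping:** the tool cannot tilt, so I gripped the box behind its balance point, carried it low over the tray, and eased the grip until it pivoted nose-down to about 42°. I then set the front corner on the mat and rolled the box down flat.
- **Last checks:** all three sleeves lie in the tray (tops at about 0.02 m). The box is upright and empty, about 5 mm along and 1 mm across from the mat's centre, with the lid fully back. The gripper is clear of everything.
- **Bystanders:** none had shifted by more than a pixel. The match was weak for the hammer and the bottle (about 0.4), probably because the arm's shadow had moved. The hammer looked in place in the last picture; the bottle was mostly out of frame there.
- **Checks that disagreed:** the first grip closed above the tab, because the fingertips sit higher than `nose_length` suggests. I regripped lower before lifting the lid.

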